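# Make up two site-model kits

## Task

Make up the two kits of model pieces: the black-roofed house, the green tree and the silo go into the yellow tray, the white tower block and the red hall into the blue tray. Stand each piece upright on the floor of a compartment of its own, and leave the two spares (the white-roofed house and the orange tree) and the glue bottle standing where they are.

Things in the scene. Friction and masses are not known exactly. Their poses are not given: they have to be found in the camera images.
- yellow_tray: a shallow yellow tray, fixed to the table, 220 x 76 mm (long side along its y), 12 mm high, with three open square compartments in a row along y, each 68 x 68 mm inside, floor 4 mm above the table, walls and dividers 4 mm thick. Origin at the centre of the underside; compartment centres at x = 0, y = -72, 0 and +72 mm. Any piece fits a compartment at any turn.
- blue_tray: a shallow blue tray, fixed to the table, 148 x 76 mm (long side along its y), 12 mm high, with two open square compartments in a row along y, each 68 x 68 mm inside, floor 4 mm above the table, walls and dividers 4 mm thick. Origin at the centre of the underside; compartment centres at x = 0, y = -36 and +36 mm. Any piece fits a compartment at any turn.
- dark_roof_house: a model house, solid block 52 mm long (x) by 40 mm wide (y), wooden walls 40 mm high with a black gable roof above, ridge along x, 60 mm high in all; Origin at the centre of its underside, z up. Take it across the 40 mm width, below the eaves. Stock.
- green_tree: a model tree with a green crown: round crown 40 mm in diameter with straight sides from 24 to about 51 mm above the ground, top at 64 mm, on a thin trunk and a 40 mm round wooden foot 6 mm high. Origin at the centre of its underside, z up. Take it by the crown. Stock.
- silo: a model silo: bare-metal cylinder 40 mm in diameter with straight sides 48 mm high and a low dark cone on top, 60 mm in all. Origin at the centre of its underside, z up. Stock.
- tower: a white model tower block with grey window bands, 36 x 36 mm, 70 mm high. Origin at the centre of its underside, z up. Stock.
- red_hall: a red flat-roofed model hall, 44 x 44 mm, 46 mm high, with black windows. Origin at the centre of its underside, z up. Stock.
- white_roof_house: a model house, solid block 52 mm long (x) by 40 mm wide (y), wooden walls 40 mm high with a white gable roof above, ridge along x, 60 mm high in all; Origin at the centre of its underside, z up. Take it across the 40 mm width, below the eaves. A spare that belongs to no kit.
- orange_tree: a model tree with an orange crown: round crown 40 mm in diameter with straight sides from 24 to about 51 mm above the ground, top at 64 mm, on a thin trunk and a 40 mm round wooden foot 6 mm high. Origin at the centre of its underside, z up. Take it by the crown. A spare that belongs to no kit.
- glue_bottle: a white glue bottle with a red cap, 52 mm in diameter, 130 mm high, standing to one side (on the robot's right). Origin at the centre of its underside, z up. A bystander.
There are look-alikes about, which are no part of the job. Leave any purple look-alike of the green_tree alone.

How it is judged:
At the end, for the whole second after the job is handed in: House (black roof), green tree and silo in the yellow tray, tower and red hall in the blue, each in its own compartment, underside within 4 mm of its floor, upright within 0.1 rad, at rest; the two spares and the glue bottle upright within 20 mm of their starting places (x of dark_roof_house in the frame of yellow_tray between -0.034 and 0.034 m and y of dark_roof_house in the frame of yellow_tray between -0.108 and 0.108 m and z of dark_roof_house in the frame of yellow_tray between 0 and 0.008 m and angle between each of dark_roof_house, green_tree, silo, tower, red_hall, white_roof_house, orange_tree, glue_bottle's own z axis and vertical below 0.1 rad and linear speed of each of dark_roof_house, green_tree, silo, tower, red_hall below 0.02 m/s and angular speed of each of dark_roof_house, green_tree, silo, tower, red_hall below 0.2 rad/s and x of green_tree in the frame of yellow_tray between -0.034 and 0.034 m and y of green_tree in the frame of yellow_tray between -0.108 and 0.108 m and z of green_tree in the frame of yellow_tray between 0 and 0.008 m and x of silo in the frame of yellow_tray between -0.034 and 0.034 m and y of silo in the frame of yellow_tray between -0.108 and 0.108 m and z of silo in the frame of yellow_tray between 0 and 0.008 m and x of tower in the frame of blue_tray between -0.034 and 0.034 m and y of tower in the frame of blue_tray between -0.072 and 0.072 m and z of tower in the frame of blue_tray between 0 and 0.008 m and x of red_hall in the frame of blue_tray between -0.034 and 0.034 m and y of red_hall in the frame of blue_tray between -0.072 and 0.072 m and z of red_hall in the frame of blue_tray between 0 and 0.008 m and not (y of dark_roof_house in the frame of yellow_tray between -0.11 and -0.036 m and y of green_tree in the frame of yellow_tray between -0.11 and -0.036 m) and not (y of dark_roof_house in the frame of yellow_tray between -0.036 and 0.036 m and y of green_tree in the frame of yellow_tray between -0.036 and 0.036 m) and not (y of dark_roof_house in the frame of yellow_tray between 0.036 and 0.11 m and y of green_tree in the frame of yellow_tray between 0.036 and 0.11 m) and not (y of dark_roof_house in the frame of yellow_tray between -0.11 and -0.036 m and y of silo in the frame of yellow_tray between -0.11 and -0.036 m) and not (y of dark_roof_house in the frame of yellow_tray between -0.036 and 0.036 m and y of silo in the frame of yellow_tray between -0.036 and 0.036 m) and not (y of dark_roof_house in the frame of yellow_tray between 0.036 and 0.11 m and y of silo in the frame of yellow_tray between 0.036 and 0.11 m) and not (y of green_tree in the frame of yellow_tray between -0.11 and -0.036 m and y of silo in the frame of yellow_tray between -0.11 and -0.036 m) and not (y of green_tree in the frame of yellow_tray between -0.036 and 0.036 m and y of silo in the frame of yellow_tray between -0.036 and 0.036 m) and not (y of green_tree in the frame of yellow_tray between 0.036 and 0.11 m and y of silo in the frame of yellow_tray between 0.036 and 0.11 m) and not (y of tower in the frame of blue_tray between -0.074 and 0 m and y of red_hall in the frame of blue_tray between -0.074 and 0 m) and not (y of tower in the frame of blue_tray between 0 and 0.074 m and y of red_hall in the frame of blue_tray between 0 and 0.074 m) and distance of each of white_roof_house, orange_tree, glue_bottle from where it was at the start of the episode below 0.02 m); the robot touches nothing.
It fails at once if white roof house was pushed away or knocked over (distance of white_roof_house from where it was at the start of the episode above 0.02 m or angle between white_roof_house's own z axis and vertical above 0.35 rad).
It fails at once if orange tree was pushed away or knocked over (distance of orange_tree from where it was at the start of the episode above 0.02 m or angle between orange_tree's own z axis and vertical above 0.35 rad).
It fails at once if glue bottle was pushed away or knocked over (distance of glue_bottle from where it was at the start of the episode above 0.02 m or angle between glue_bottle's own z axis and vertical above 0.35 rad).
It also fails if it takes over 122 s, if anything falls off the work surface, if the arm or the gripper's body presses on something with over 40 N, if the wrist force passes 120 N, or if a joint passes its speed limit or range.

## Robot

A 6-joint arm with a two-finger parallel gripper is mounted at the origin on the work surface. World frame = base frame: x ahead of the robot, y to its left, z up, the work surface at z = 0. Lengths are in m, angles in rad, forces in N, time in s.
With the tool pointing down it reaches from about 0.425 to 0.95 m from the base axis. Payload 3.5 kg.
Tool frame: the origin (TCP) lies midway between the tips of the shut fingers; the grasp point (between the pads) lies 19 mm behind it; y points along the fingers, x is the direction in which the jaws open and shut, and the axes are right-handed (so a half turn about y gives the same grasp; the last joint's range is limited). The gripper opens to 85 mm and grips with 20 to 120 N. Pads are 22 mm wide; open, the fingers measure 114 mm over their backs; the gripper's body (76 mm by 85 mm) begins 54 mm behind the grasp point. The pads swing forward as they close: fully open they stand 13 mm farther back than shut.
Start: joints at [-1.291, 0.286, 1.577, -0, 1.279, -0.15], TCP at [0.281, -0.614, 0.231] pointing down, gripper open.
Joint ranges: [-2.77, 2.77], [-0.9, 2.22], [0.21, 2.48], [-1.53, 4.67], [0.24, 2.81], [-2.84, 2.84]. Speed limits (rad/s): [2.79, 2.79, 3.14, 3.14, 3.14, 3.14].

## Interface

Orientations are given as a unit quaternion [x, y, z, w].
In Python, from plant import ctrl, viewer gives the robot as it stands.
- The arm moves only by the tool step_arm, never from a script. Its argument "rows" is a list of rows, each a list of 3 entries, a list of its own where there are three numbers: the turn, a rotation vector about the tool's x, y, z in degrees, then the shift along the tool's x, y, z in mm, then the closure, from 0 (fully open) to 1 (shut). A call has 1 to 10 rows; each row is the pose to reach, as a shift and turn from the pose commanded when the call began, along the tool's axes at that moment; what a row does not reach only later rows make up. A row lasts 1/12 s, in which the tool goes at most 41.7 mm and 7.16 degrees, less where a joint would pass 70% of its speed; a pose out of reach is approached as far as the arm can. A call with a gripper value outside its range is refused whole. The fingers move at their own pace and stop on an object; "newtons" is the grip in N (left out, the last holds). Time passes only in rows, so rows that repeat a pose let the fingers close. It gives the time, the measured TCP pose, the force and the opening at its end, in the units of the state.
- ctrl.get_state(): the state, without advancing time (a new reading comes with each control period).
- viewer.read_camera(name): name is "scene" or "top" or "wrist"; returns (picture, depth): 480x640x3 uint8, red, green, blue; 480x640 float32, m along the optical axis (not along the pixel's ray), 0 where there is no reading.
- viewer.calibration(name): a dict with "K" (3x3 intrinsics, pixels), "R" (3x3) and "t" (3): a world point X has camera coordinates R X + t. Camera axes: x right, y down, z forward; pixel columns grow to the right and rows downward; lengths in m; the calibration is good to about 2 mm. A picture is of the moment at which its call begins: read the wrist's pose just before it. calibration takes no time and is no camera call; for the wrist camera it gives the pose at the moment of the call.
- ctrl.sign_off(): hands the job in, once; it reports no verdict.
The state is a dict: "time": time; "qpos": joint angles; "dq": joint speeds; "joint_efforts": joint torques, N m; "eef_pos": TCP position; "tcp_rot": TCP orientation; "contact_force": force on the tool from outside, world axes, zero at the start; "wrist_torque": the same for the moment, N m; "opening": opening from 0.0 (shut) to 1.0 (fully open).
Only numpy, scipy, OpenCV 4.12 (cv2) and the standard library are available. Lean on these libraries where they do the work, as an engineer would, in place of code of your own. Each camera call takes 0.05 s, during which the arm holds its last target.

## Working session

There is one attempt and no reset: what is moved stays moved. The work goes in short steps, Python scripts to look and compute and a tool call to move; the robot and the scene stay as the last step left them, time stands still between calls to the robot, and variables do not carry over. Pictures are saved under pics/ and viewed, and the job is handed in when it is done.

Besides the shell and the picture viewer there is one more tool, called after "Call:" as name(argument=value, ...), one argument or row to a line, values as JSON. step_arm: Moves the arm, as the interface text tells. Its arguments: {"type":"object","properties":{"rows":{"type":"array"},"newtons":{"type":"number"}},"required":["rows"]}

```bash
ls; mkdir -p pics
python3 - <<'E'
from plant import ctrl, viewer
import cv2,numpy as np
s=ctrl.get_state(); print(s)
for n in ("scene","top"):
    p,d=viewer.read_camera(n); cv2.imwrite(f"pics/{n}0.png",p[:,:,::-1]); np.savez(f"{n}0.npz",p=p,d=d,**viewer.calibration(n))
    c=viewer.calibration(n); print(n,c)
E
```

```text
pics
{'time': 0.0, 'qpos': array([-1.29098590e+00,  2.87187170e-01,  1.57819926e+00,  2.22984166e-06,
        1.27859510e+00, -1.50019280e-01]), 'dq': array([ 0.00015372,  0.00077054,  0.00125202, -0.00047661, -0.00238762,
        0.00308053]), 'joint_efforts': array([-1.27396033e-04, -4.05982339e+01, -2.92626840e+01, -1.64576704e-04,
        5.83595989e-03,  7.19887424e-06]), 'eef_pos': array([ 0.281113  , -0.61294584,  0.22992079]), 'tcp_rot': array([-0.59457105,  0.38249927, -0.38123088,  0.59568665]), 'contact_force': array([ 0.18060502,  0.05541286, -0.07327475]), 'wrist_torque': array([ 0.0220481 , -0.02889707,  0.02219966]), 'opening': 1.0020882048650153}
scene {'K': array([[601.73865771,   0.        , 306.96024238],
       [  0.        , 601.73865771, 234.85958632],
       [  0.        ,   0.        ,   1.        ]]), 'R': array([[ 0.01271264,  0.99976417, -0.01760687],
       [ 0.77043716, -0.02101781, -0.63716939],
       [-0.63738918, -0.00546488, -0.77052266]]), 't': array([ 0.07707728, -0.39676968,  1.81175133])}
top {'K': array([[442.26418622,   0.        , 312.34174599],
       [  0.        , 442.26418622, 233.05600319],
       [  0.        ,   0.        ,   1.        ]]), 'R': array([[-0.00715009, -0.99992755, -0.0096839 ],
       [-0.99227524,  0.00829411, -0.12377828],
       [ 0.12384963,  0.00872407, -0.99226265]]), 't': array([-0.08695589,  0.55780619,  0.86417253])}
```

View pics/scene0.png

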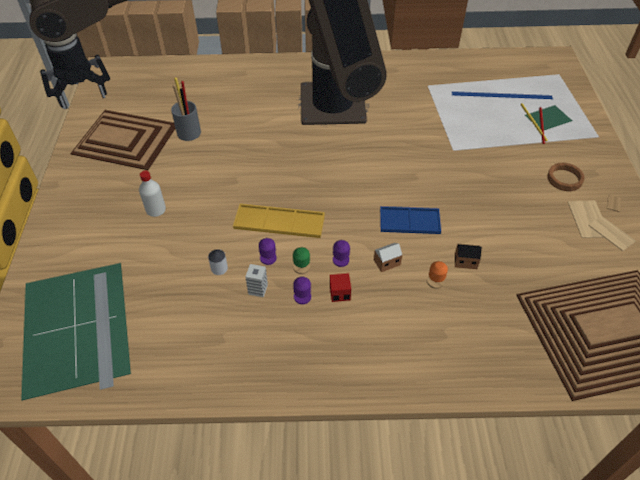

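View pics/top0.png

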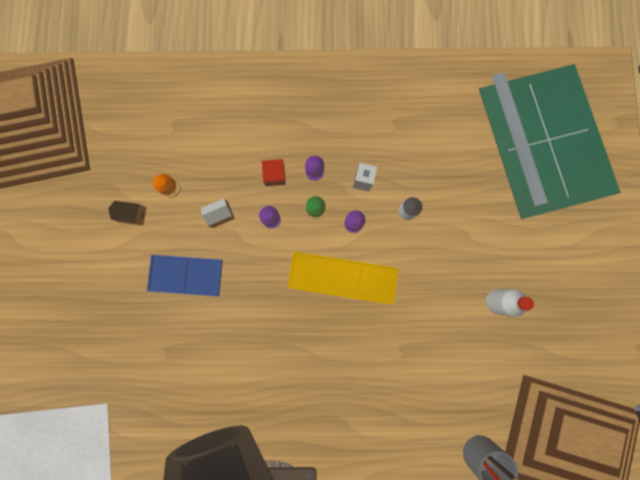

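```bash
cat > h.py <<'E'
import numpy as np,cv2
def cloud(n):
    z=np.load(n); d=z['d'];v,u=np.mgrid[:480,:640]
    P=np.stack([u,v,np.ones_like(u)],-1)@np.linalg.inv(z['K']).T*d[...,None]
    return (P-z['t'])@z['R'],z['p'],d
E
python3 - <<'E'
from h import *
for n in("top0.npz","scene0.npz"):
    W,p,d=cloud(n)
    roi=(d>0)&(W[...,0]>.3)&(W[...,0]<1)&(abs(W[...,1])<.6)
    print(n,'table z',np.median(W[...,2][roi]),roi.sum())
    m=(roi&(W[...,2]>.02)&(W[...,2]<.2)).astype(np.uint8)
    k,l,st,c=cv2.connectedComponentsWithStats(m)
    for i in range(1,k):
        if st[i,4]<40: continue
        q=W[l==i]; zt=np.percentile(q[:,2],98); 
        lo,hi=np.percentile(q,2,0),np.percentile(q,98,0)
        print(c[i].round(),st[i,4],p[l==i].mean(0).round(),'ctr',((lo+hi)/2).round(4)[:2],'ext',(hi-lo).round(3)[:2],'top',zt.round(4))
    for nm,t in(("Y",lambda p:(p[...,0]>150)&(p[...,1]>110)&(p[...,2]<60)),("B",lambda p:(p[...,2]>90)&(p[...,0]<60)&(p[...,1]<90))):
        q=p.astype(int); m=(t(q)&roi&(W[...,2]<.03)).astype(np.uint8)
        k,l,st,c=cv2.connectedComponentsWithStats(m); 
        i=1+st[1:,4].argmax(); r=cv2.minAreaRect(W[l==i][:,:2].astype(np.float32)*1000);print(nm,c[i],st[i,4],r, W[l==i][:,2].mean())
for n,(r0,r1,c0,c1) in dict(top0=(130,310,90,440),scene0=(190,310,190,500)).items():
    im=cv2.imread(f"pics/{n}.png")[r0:r1,c0:c1]; cv2.imwrite(f"pics/{n}c.png",cv2.resize(im,None,fx=2.25,fy=2.25,interpolation=cv2.INTER_CUBIC))
E
```

```text
top0.npz table z 0.0004438450319833271 171036
[ 35. 118.] 7077 [121.  91.  58.] ctr [0.8113 0.4844] ext [0.211 0.137] top 0.0864
[314. 166.] 344 [103.  65. 112.] ctr [ 0.6921 -0.0965] ext [0.035 0.035] top 0.0662
[273. 172.] 529 [156.  55.  35.] ctr [ 0.685  -0.0112] ext [0.044 0.043] top 0.0489
[365. 176.] 449 [155. 153. 146.] ctr [ 0.6691 -0.1975] ext [0.039 0.038] top 0.0729
[164. 184.] 385 [164.  92.  25.] ctr [0.6577 0.2092] ext [0.036 0.036] top 0.0661
[315. 207.] 332 [ 74. 109.  58.] ctr [ 0.609  -0.0976] ext [0.036 0.035] top 0.0657
[411. 208.] 367 [98. 90. 84.] ctr [ 0.6062 -0.2919] ext [0.037 0.037] top 0.0606
[216. 213.] 582 [143. 138. 128.] ctr [0.5996 0.1029] ext [0.047 0.053] top 0.0604
[125. 212.] 639 [76. 61. 44.] ctr [0.6025 0.2895] ext [0.041 0.052] top 0.0599
[269. 216.] 340 [104.  66. 113.] ctr [ 0.5901 -0.0051] ext [0.036 0.036] top 0.0663
[355. 221.] 339 [107.  68. 117.] ctr [ 0.5795 -0.1766] ext [0.036 0.036] top 0.0657
[510. 303.] 957 [162. 141. 130.] ctr [ 0.4164 -0.464 ] ext [0.047 0.036] top 0.1308
Y [342.97492477 277.75100301] 3988 ((467.5839538574219, -152.78036499023438), (221.2965087890625, 77.4920425415039), 80.5233383178711) 0.005205434951660298Traceback (most recent call last):
  File "<stdin>", line 16, in <module>
ValueError: attempt to get argmax of an empty sequence
```

```bash
ls -la pics
```

```text
total 808
drwxr-xr-x 2 agent agent   4096 Dec  6 12:33 .
drwxr-xr-x 3 agent agent   4096 Dec  6 12:33 ..
-rw-r--r-- 1 agent agent 501108 Dec  6 12:33 scene0.png
-rw-r--r-- 1 agent agent 313412 Dec  6 12:33 top0.png
```

Run:
```python
from h import *
C={}
for n in("top0.npz","scene0.npz"):
    W,p,d=cloud(n)
    roi=(d>0)&(W[...,0]>.3)&(W[...,0]<1)&(abs(W[...,1])<.6)
    q=p.astype(int)
    for nm,t in(("Y",(q[...,0]>130)&(q[...,0]-q[...,2]>100)&(q[...,0]-q[...,1]<75)&(W[...,0]<.55)),("B",(q[...,2]>q[...,0]+40)&(W[...,0]<.55)&(W[...,1]>0))):
        m=(t&roi&(W[...,2]<.03)).astype(np.uint8)
        k,l,st,c=cv2.connectedComponentsWithStats(m); 
        i=1+st[1:,4].argmax(); r=cv2.minAreaRect(W[l==i][:,:2].astype(np.float32)*1000);print(n,nm,c[i].round(),st[i,4],np.round(r[0],1),np.round(r[1],1),round(r[2],1))
    m=(roi&(W[...,2]>.006)&(W[...,2]<.2)).astype(np.uint8)
    k,l,st,c=cv2.connectedComponentsWithStats(m)
    for i in range(1,k):
        if st[i,4]<40 or st[i,4]>4000: continue
        Q=W[l==i]; zt=np.percentile(Q[:,2],98)
        T=Q[(Q[:,2]>zt-.006)]
        r=cv2.minAreaRect(T[:,:2].astype(np.float32)*1000)
        U=Q[Q[:,2]>.03]; r2=cv2.minAreaRect(U[:,:2].astype(np.float32)*1000)
        print(n[:3],c[i].round(),'top',zt.round(3),'T',np.round(r[0],1),np.round(r[1],1),round(r[2],1),'all>30',np.round(r2[0],1),np.round(r2[1],1),round(r2[2],1))
for n,(r0,r1,c0,c1) in dict(top0=(130,310,90,440),scene0=(190,310,190,500)).items():
    im=cv2.imread(f"pics/{n}.png")[r0:r1,c0:c1]; cv2.imwrite(f"pics/{n}c.png",cv2.resize(im,None,fx=2.25,fy=2.25,interpolation=cv2.INTER_CUBIC))
```

```text
top0.npz Y [343. 277.] 4192 [ 468.2 -153.3] [226.2  81. ] 80.5
top0.npz B [185. 275.] 2420 [475.1 173.9] [146.4  72.5] 85.5
top [314. 167.] top 0.066 T [693.6 -97.5] [26.5 28.4] 80.4 all>30 [693.3 -96. ] [39.2 37.5] 45.9
top [273. 172.] top 0.049 T [685.9 -11.1] [44.8 44.1] 4.2 all>30 [685.7 -11.1] [45.2 44.1] 4.4
top [365. 177.] top 0.073 T [ 670.4 -198.7] [35.8 37.2] 76.3 all>30 [ 670.4 -198.5] [36.3 37.4] 76.6
top [166. 185.] top 0.066 T [659.2 209.9] [27.1 29.2] 15.0 all>30 [658.7 210.4] [38.5 38.5] 1.1
top [315. 207.] top 0.066 T [610.9 -98.2] [29.8 26.3] 89.3 all>30 [609.2 -97.9] [38.1 38.4] 47.3
top [411. 208.] top 0.06 T [ 606.7 -292.1] [25.2 21.8] 43.6 all>30 [ 606.7 -293.3] [38.3 40.3] 43.8
top [217. 213.] top 0.06 T [600.3 104.3] [15.8 51.7] 23.3 all>30 [601.1 104.4] [40.5 52.1] 22.6
top [127. 213.] top 0.06 T [602.8 290.8] [52.8 18.3] 82.8 all>30 [603.5 290.4] [53.6 40.4] 82.1
top [269. 217.] top 0.066 T [590.6  -3.7] [25.6 27.3] 12.8 all>30 [590.9  -4.2] [39.  38.6] 64.0
top [355. 221.] top 0.066 T [ 581.1 -178. ] [28.3 28.3] 41.6 all>30 [ 579.4 -177.3] [38.7 37.4] 88.0

[... 1040 characters left out ...]
3.2] [44.  57.7] 21.4
sce [467. 255.] top 0.06 T [605.2 287.5] [50.6 17.7] 85.5 all>30 [605.7 289.1] [53.4 43.8] 81.8
sce [300. 258.] top 0.065 T [612.5 -98.6] [30.1 29.3] 8.8 all>30 [615.3 -99. ] [34.9 39.7] 2.0
sce [217. 260.] top 0.059 T [ 610.1 -293.6] [27.3 26.7] 82.8 all>30 [ 608.3 -294. ] [42.9 39. ] 0.9
sce [437. 272.] top 0.066 T [662.1 208.6] [27.6 28.1] 73.9 all>30 [663.1 208.9] [36.1 38.5] 4.2
sce [256. 279.] top 0.073 T [ 672.2 -199.8] [36.8 40.2] 74.5 all>30 [ 671.8 -200.1] [38.3 42.2] 76.7
sce [339. 286.] top 0.05 T [687.3 -12.9] [45.8 43.8] 5.8 all>30 [686.  -12.5] [50.4 44.7] 5.6
sce [301. 288.] top 0.066 T [698.6 -97.3] [28.6 28.1] 55.7 all>30 [696.3 -97.3] [38.  41.5] 86.6
```

View pics/top0c.png

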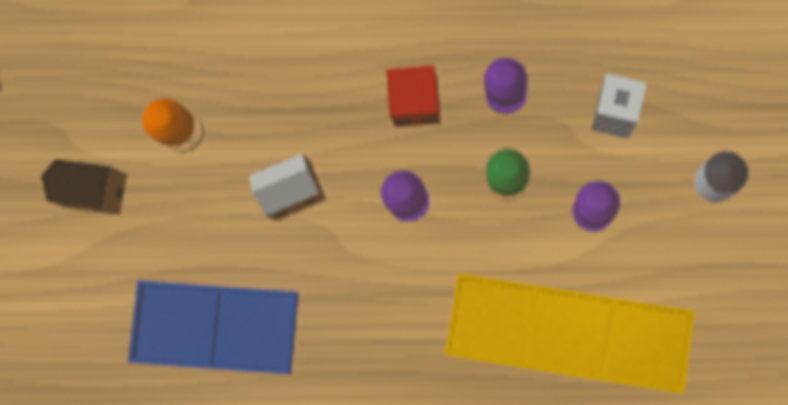

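```bash
cat > g.py <<'E'
import sys,numpy as np
from scipy.spatial.transform import Rotation as R
from plant import ctrl
# args: x y z (mm) jaw(deg world)
def go(x,y,z,jaw):
    s=ctrl.get_state(); R0=R.from_quat(s['tcp_rot']); p=s['eef_pos']*1000
    M=R0.as_matrix(); cur=np.degrees(np.arctan2(M[1,0],M[0,0]))
    best=None
    for k in(-360,-180,0,180,360):
        a=jaw+k
        if best is None or abs(a-cur)<abs(best-cur): best=a
    a=np.radians(best); X=np.array([np.cos(a),np.sin(a),0]);Y=np.array([0,0,-1.]);
    T=R.from_matrix(np.stack([X,Y,np.cross(X,Y)],1))
    rv=np.degrees((R0.inv()*T).as_rotvec()); sh=R0.inv().apply(np.array([x,y,z])-p)
    n=max(np.linalg.norm(sh)/41.7,np.linalg.norm(rv)/7.16)
    print('t',s['time'].round(2) if hasattr(s['time'],'round') else s['time'],'pos',p.round(1),'jaw',cur.round(1),'q6',s['qpos'][5].round(2),'F',s['contact_force'].round(1),'open',round(float(s['opening']),3))
    print('TURN',rv.round(1).tolist(),'SHIFT',sh.round(1).tolist(),'rows>=',n.round(1))
if __name__=="__main__": go(*map(float,sys.argv[1:5]))
E
python3 g.py 608 -293 150 -9.5
```

```text
t 0.1 pos [ 281.1 -613.   230. ] jaw -65.4 q6 -0.15 F [-0.2 -0.3  0. ] open 0.997
TURN [-0.1, -55.9, -0.1] SHIFT [-154.5, 80.5, 430.5] rows>= 11.1
```

Call:
step_arm(
  rows=[
    [[0,-56,0],[-154.5,10,430.5],0.1],
    [[0,-56,0],[-154.5,10,430.5],0.1],
    [[0,-56,0],[-154.5,10,430.5],0.1],
    [[0,-56,0],[-154.5,10,430.5],0.1],
    [[0,-56,0],[-154.5,10,430.5],0.1],
    [[0,-56,0],[-154.5,10,430.5],0.1],
    [[0,-56,0],[-154.5,80,430.5],0.1],
    [[0,-56,0],[-154.5,80,430.5],0.1],
    [[0,-56,0],[-154.5,80,430.5],0.1],
    [[0,-56,0],[-154.5,80,430.5],0.1],
  ],
  newtons=30,
)

```text
time: 0.93
eef_pos: [0.573, -0.3273, 0.1685]
tcp_rot: [-0.705, 0.058, -0.058, 0.705]
contact_force: [0.6, 0.0, -0.1]
opening: 0.902
```

```bash
python3 g.py 608 -293 100 -9.5
```

```text
t 0.9333 pos [ 573.  -327.3  168.5] jaw -9.4 q6 -0.51 F [ 0.6  0.  -0.1] open 0.902
TURN [-0.0, 0.1, -0.0] SHIFT [29.0, 68.5, 39.5] rows>= 2.0
```

Call:
step_arm(
  rows=[
    [[0,0,0],[0,0,0],0.1],
    [[0,0,0],[0,0,0],0.1],
    [[0,0,0],[0,0,0],0.1],
  ],
)

```text
time: 1.18
eef_pos: [0.572, -0.329, 0.1691]
tcp_rot: [-0.705, 0.058, -0.057, 0.705]
contact_force: [-0.0, 0.1, 0.1]
opening: 0.9
```

```bash
python3 g.py 608 -293 80 -9.5
```

```text
t 1.1833 pos [ 572.  -329.   169.1] jaw -9.3 q6 -0.51 F [-0.   0.1  0.1] open 0.9
TURN [0.0, 0.2, -0.1] SHIFT [29.8, 89.1, 41.4] rows>= 2.5
```

Call:
step_arm(
  rows=[
    [[0,0,0],[30,75,41],0.1],
    [[0,0,0],[30,75,41],0.1],
    [[0,0,0],[30,75,41],0.1],
    [[0,0,0],[30,75,41],0.1],
  ],
)

```text
time: 1.52
eef_pos: [0.6063, -0.2928, 0.0911]
tcp_rot: [-0.704, 0.06, -0.056, 0.706]
contact_force: [-0.8, -0.4, -1.5]
opening: 0.9
```

```bash
python3 g.py 608 -293 10 -9.5
python3 - <<'E'
from plant import viewer
import cv2
p,d=viewer.read_camera("wrist"); cv2.imwrite("pics/w1.png",p[:,:,::-1])
E
```

```text
t 1.5167 pos [ 606.3 -292.8   91.1] jaw -9.4 q6 -0.44 F [-0.8 -0.4 -1.5] open 0.9
TURN [-0.1, 0.1, -0.3] SHIFT [2.2, 81.1, -0.1] rows>= 1.9
```

View pics/w1.png

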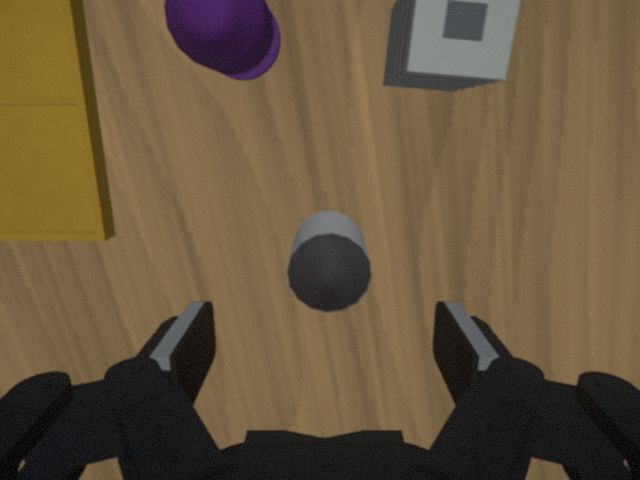

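Wrist view: the silo at (330,270) sits midway between the fingers (pads at ~205 and ~450). Descend and close.

Call:
step_arm(
  rows=[
    [[0,0,0],[1.5,40,0],0.1],
    [[0,0,0],[1.5,80,0],0.1],
    [[0,0,0],[1.5,80,0],0.1],
    [[0,0,0],[1.5,80,0],0.1],
    [[0,0,0],[1.5,80,0],1],
    [[0,0,0],[1.5,80,0],1],
    [[0,0,0],[1.5,80,0],1],
    [[0,0,0],[1.5,80,0],1],
    [[0,0,0],[1.5,80,0],1],
    [[0,0,0],[1.5,80,0],1],
  ],
  newtons=30,
)

```text
time: 2.4
eef_pos: [0.6116, -0.2955, 0.0187]
tcp_rot: [0.706, -0.056, 0.059, -0.704]
contact_force: [-2.0, -0.4, 6.2]
opening: 0.459
```

```bash
python3 g.py 456 -225 110 -9.5
```

```text
t 2.4 pos [ 611.6 -295.5   18.7] jaw -9.4 q6 -0.43 F [-2.  -0.4  6.2] open 0.459
TURN [0.2, 0.1, 0.3] SHIFT [-164.6, -92.2, 44.0] rows>= 4.6
```

Call:
step_arm(
  rows=[
    [[0,0,0],[0,0,0],1],
    [[0,0,0],[0,0,0],1],
    [[0,0,0],[0,0,0],1],
  ],
)

```text
time: 2.65
eef_pos: [0.6117, -0.2955, 0.0187]
tcp_rot: [0.706, -0.056, 0.059, -0.703]
contact_force: [-1.3, -0.4, 4.8]
opening: 0.459
```

```bash
python3 g.py 456 -225 110 -9.5
python3 - <<'E'
from plant import viewer
import cv2
p,d=viewer.read_camera("wrist"); cv2.imwrite("pics/w2.png",p[:,:,::-1])
p,d=viewer.read_camera("scene"); cv2.imwrite("pics/s2.png",cv2.resize(p[140:340,120:420,::-1],None,fx=2.5,fy=2.5))
E
```

```text
t 2.65 pos [ 611.7 -295.5   18.7] jaw -9.4 q6 -0.43 F [-1.3 -0.4  4.8] open 0.459
TURN [0.2, 0.1, 0.3] SHIFT [-164.6, -92.2, 44.0] rows>= 4.6
```

View pics/w2.png

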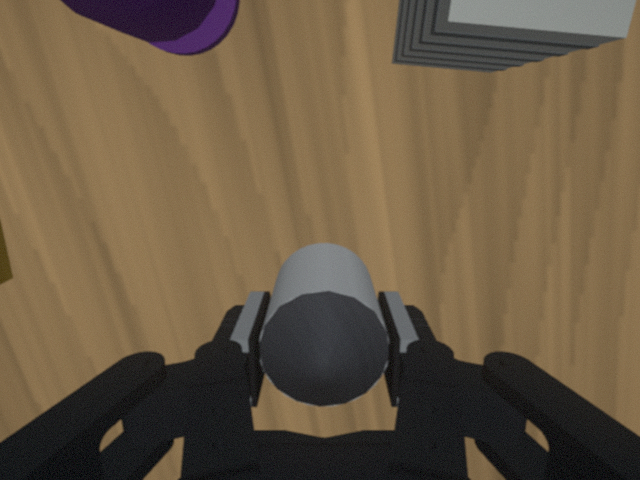

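View pics/s2.png

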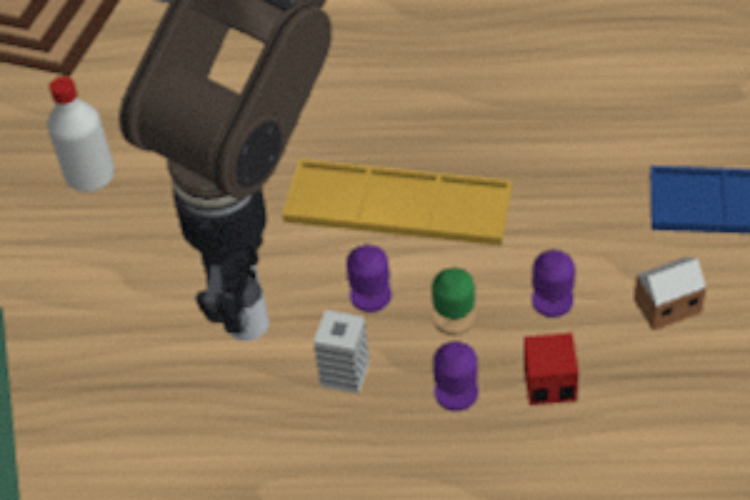

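Call:
step_arm(
  rows=[
    [[0,0,0],[0,-40,0],1],
    [[0,0,0],[0,-80,0],1],
    [[0,0,0],[0,-95,0],1],
    [[0,0,0],[-30,-100,8],1],
    [[0,0,0],[-164.6,-100,44],1],
    [[0,0,0],[-164.6,-100,44],1],
    [[0,0,0],[-164.6,-100,44],1],
    [[0,0,0],[-164.6,-100,44],1],
    [[0,0,0],[-164.6,-100,44],1],
    [[0,0,0],[-164.6,-100,44],1],
  ],
)

```text
time: 3.58
eef_pos: [0.4549, -0.2238, 0.1156]
tcp_rot: [0.705, -0.057, 0.059, -0.704]
contact_force: [0.1, -0.0, -1.1]
opening: 0.461
```

```bash
python3 g.py 456 -225 24 -9.5
```

```text
t 3.5833 pos [ 454.9 -223.8  115.6] jaw -9.4 q6 -0.49 F [ 0.1 -0.  -1.1] open 0.461
TURN [0.1, 0.1, 0.2] SHIFT [1.0, 91.6, -0.9] rows>= 2.2
```

Call:
step_arm(
  rows=[
    [[0,0,0],[1,40,-1],1],
    [[0,0,0],[1,75,-1],1],
    [[0,0,0],[1,85,-1],1],
    [[0,0,0],[1,90,-1],1],
    [[0,0,0],[1,91,-1],1],
    [[0,0,0],[1,91,-1],1],
    [[0,0,0],[1,91,-1],1],
  ],
)

```text
time: 4.17
eef_pos: [0.4572, -0.226, 0.0252]
tcp_rot: [0.705, -0.057, 0.059, -0.704]
contact_force: [-0.0, -0.9, -1.9]
opening: 0.459
```

```bash
python3 g.py 456 -225 24 -9.5
```

```text
t 4.1667 pos [ 457.2 -226.    25.2] jaw -9.4 q6 -0.49 F [-0.  -0.9 -1.9] open 0.459
TURN [0.1, 0.1, 0.2] SHIFT [-1.3, 1.2, 0.8] rows>= 0.0
```

Call:
step_arm(
  rows=[
    [[0,0,0],[0,2.5,0],1],
    [[0,0,0],[0,2.5,0],1],
    [[0,0,0],[0,2.5,0],0.3],
    [[0,0,0],[0,2.5,0],0.3],
    [[0,0,0],[0,2.5,0],0.3],
    [[0,0,0],[0,-35,0],0.3],
    [[0,0,0],[0,-75,0],0.2],
    [[0,0,0],[0,-95,0],0.2],
    [[0,0,0],[0,-95,0],0.2],
    [[0,0,0],[0,-95,0],0.2],
  ],
)

```text
time: 5.0
eef_pos: [0.4561, -0.2253, 0.12]
tcp_rot: [0.705, -0.057, 0.059, -0.704]
contact_force: [-1.6, -0.4, -0.1]
opening: 0.798
```

```bash
python3 g.py 612 -98 120 -40
python3 - <<'E'
from plant import viewer
import cv2
p,d=viewer.read_camera("wrist"); cv2.imwrite("pics/w3.png",p[:,:,::-1])
E
```

```text
t 5.0 pos [ 456.1 -225.3  120. ] jaw -9.4 q6 -0.49 F [-1.6 -0.4 -0.1] open 0.798
TURN [0.0, 30.6, 0.2] SHIFT [133.0, 0.2, 151.0] rows>= 4.8
```

View pics/w3.png

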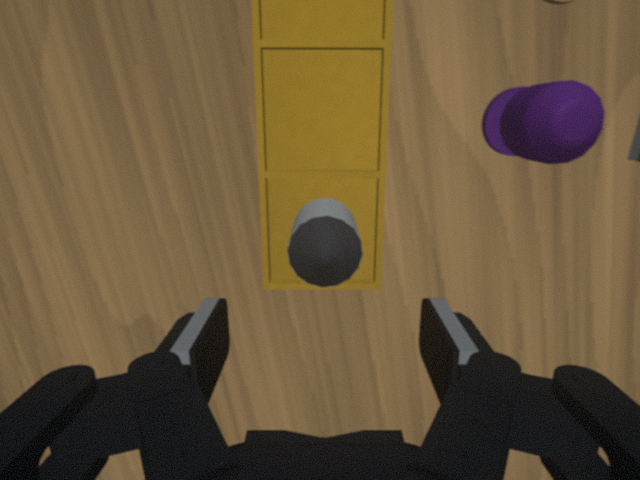

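The silo stands centred in the end compartment (325,240). Next, the green tree.

Call:
step_arm(
  rows=[
    [[0,30.5,0],[133,0,151],0.2],
    [[0,30.5,0],[133,0,151],0.2],
    [[0,30.5,0],[133,0,151],0.2],
    [[0,30.5,0],[133,0,151],0.2],
    [[0,30.5,0],[133,0,151],0.2],
    [[0,30.5,0],[133,0,151],0.2],
    [[0,30.5,0],[133,0,151],0.2],
    [[0,30.5,0],[133,0,151],0.2],
  ],
)

```text
time: 5.72
eef_pos: [0.6097, -0.0969, 0.116]
tcp_rot: [0.665, -0.242, 0.239, -0.665]
contact_force: [0.2, -0.7, 0.4]
opening: 0.796
```

```bash
python3 g.py 612 -98 14 -40
python3 - <<'E'
from plant import viewer
import cv2
p,d=viewer.read_camera("wrist"); cv2.imwrite("pics/w4.png",p[:,:,::-1])
E
```

```text
t 5.7167 pos [609.7 -96.9 116. ] jaw -39.8 q6 0.37 F [ 0.2 -0.7  0.4] open 0.796
TURN [0.1, 0.2, -0.2] SHIFT [2.9, 102.0, 0.9] rows>= 2.4
```

View pics/w4.png

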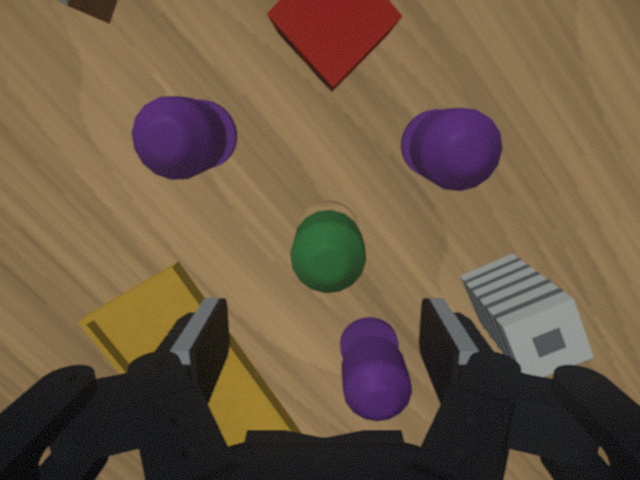

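Green tree at (328,250), midway between the pads, with no purple tree in the finger paths.

Call:
step_arm(
  rows=[
    [[0,0,0],[2,40,0],0.2],
    [[0,0,0],[2,80,0],0.2],
    [[0,0,0],[2,102,0],0.2],
    [[0,0,0],[2,102,0],0.2],
    [[0,0,0],[2,102,0],0.2],
    [[0,0,0],[2,102,0],1],
    [[0,0,0],[2,102,0],1],
    [[0,0,0],[2,102,0],1],
    [[0,0,0],[2,102,0],1],
    [[0,0,0],[2,102,0],1],
  ],
)

```text
time: 6.6
eef_pos: [0.6148, -0.0997, 0.0197]
tcp_rot: [0.665, -0.239, 0.243, -0.665]
contact_force: [-1.0, -1.1, 7.5]
opening: 0.456
```

Call:
step_arm(
  rows=[
    [[0,0,0],[0,0,0],1],
    [[0,0,0],[0,0,0],1],
  ],
)

```text
time: 6.77
eef_pos: [0.6148, -0.0996, 0.0197]
tcp_rot: [0.665, -0.239, 0.243, -0.665]
contact_force: [-1.7, -2.0, 6.8]
opening: 0.452
```

```bash
python3 g.py 468 -154 130 -9.5
```

```text
t 6.7667 pos [614.8 -99.6  19.7] jaw -39.9 q6 0.37 F [-1.7 -2.   6.8] open 0.452
TURN [0.0, -30.4, 0.3] SHIFT [-77.3, -110.9, -135.7] rows>= 4.6
```

Call:
step_arm(
  rows=[
    [[0,0,0],[0,-40,0],1],
    [[0,0,0],[0,-80,0],1],
    [[0,0,0],[0,-105,0],1],
    [[0,-30,0],[-77,-111,-136],1],
    [[0,-30,0],[-77,-111,-136],1],
    [[0,-30,0],[-77,-111,-136],1],
    [[0,-30,0],[-77,-111,-136],1],
    [[0,-30,0],[-77,-111,-136],1],
    [[0,-30,0],[-77,-111,-136],1],
    [[0,-30,0],[-77,-111,-136],1],
  ],
)

```text
time: 7.6
eef_pos: [0.4673, -0.154, 0.1284]
tcp_rot: [0.705, -0.061, 0.062, -0.704]
contact_force: [0.3, 0.0, -0.2]
opening: 0.451
```

```bash
python3 g.py 468 -154 24 -9.5
```

```text
t 7.6 pos [ 467.3 -154.   128.4] jaw -10.0 q6 -0.35 F [ 0.3  0.  -0.2] open 0.451
TURN [0.0, -0.5, 0.1] SHIFT [0.4, 104.4, 0.1] rows>= 2.5
```

Call:
step_arm(
  rows=[
    [[0,0,0],[0.5,40,0],1],
    [[0,0,0],[0.5,80,0],1],
    [[0,0,0],[0.5,100,0],1],
    [[0,0,0],[0.5,103,0],1],
    [[0,0,0],[0.5,105,0],1],
    [[0,0,0],[0.5,105,0],1],
    [[0,0,0],[0.5,105,0],1],
  ],
)

```text
time: 8.18
eef_pos: [0.4686, -0.1537, 0.0227]
tcp_rot: [0.705, -0.06, 0.061, -0.704]
contact_force: [-0.3, 0.1, -0.2]
opening: 0.453
```

```bash
python3 g.py 468 -154 24 -9.5
```

```text
t 8.1833 pos [ 468.6 -153.7   22.7] jaw -9.8 q6 -0.35 F [-0.3  0.1 -0.2] open 0.453
TURN [0.0, -0.3, 0.1] SHIFT [-0.5, -1.3, -0.4] rows>= 0.0
```

Call:
step_arm(
  rows=[
    [[0,0,0],[0,1,0],1],
    [[0,0,0],[0,1,0],1],
    [[0,0,0],[0,1,0],0.3],
    [[0,0,0],[0,1,0],0.3],
    [[0,0,0],[0,1,0],0.3],
    [[0,0,0],[0,-35,0],0.3],
    [[0,0,0],[0,-75,0],0.2],
    [[0,0,0],[0,-100,0],0.2],
    [[0,0,0],[0,-100,0],0.2],
    [[0,0,0],[0,-100,0],0.2],
  ],
)

```text
time: 9.02
eef_pos: [0.4681, -0.1545, 0.1245]
tcp_rot: [0.705, -0.059, 0.062, -0.704]
contact_force: [-1.5, 2.0, -0.3]
opening: 0.798
```

```bash
python3 g.py 604 290 130 -7.5
python3 - <<'E'
from plant import viewer
import cv2
p,d=viewer.read_camera("wrist"); cv2.imwrite("pics/w5.png",p[:,:,::-1])
E
```

```text
t 9.0167 pos [ 468.1 -154.5  124.5] jaw -9.9 q6 -0.35 F [-1.5  2.  -0.3] open 0.798
TURN [0.1, -2.4, 0.2] SHIFT [57.6, -6.0, 461.2] rows>= 11.1
```

View pics/w5.png

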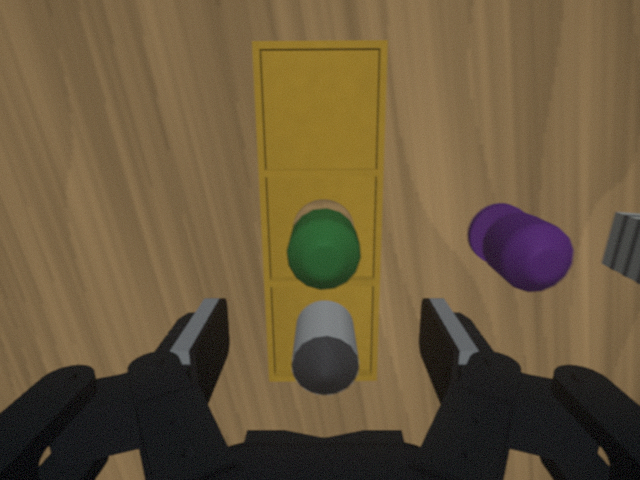

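Tree upright in the middle compartment (325,245), silo beside it undisturbed. On to the black-roofed house.

Call:
step_arm(
  rows=[
    [[0,-2.4,0],[58,-6,461],0.2],
    [[0,-2.4,0],[58,-6,461],0.2],
    [[0,-2.4,0],[58,-6,461],0.2],
    [[0,-2.4,0],[58,-6,461],0.2],
    [[0,-2.4,0],[58,-6,461],0.2],
    [[0,-2.4,0],[58,-6,461],0.2],
    [[0,-2.4,0],[58,-6,461],0.2],
    [[0,-2.4,0],[58,-6,461],0.2],
    [[0,-2.4,0],[58,-6,461],0.2],
    [[0,-2.4,0],[58,-6,461],0.2],
  ],
)

```text
time: 9.9
eef_pos: [0.5877, 0.2463, 0.1248]
tcp_rot: [0.706, -0.048, 0.044, -0.705]
contact_force: [1.3, -0.8, 0.0]
opening: 0.801
```

Call:
step_arm(
  rows=[
    [[0,0,0],[0,0,0],0.2],
    [[0,0,0],[0,0,0],0.2],
  ],
)

```text
time: 10.07
eef_pos: [0.5877, 0.2462, 0.1248]
tcp_rot: [0.706, -0.046, 0.043, -0.705]
contact_force: [-0.6, -1.0, 0.3]
opening: 0.799
```

```bash
python3 g.py 604 290 110 -7.5
```

```text
t 10.0667 pos [587.7 246.2 124.8] jaw -7.3 q6 0.36 F [-0.6 -1.   0.3] open 0.799
TURN [0.1, 0.2, -0.3] SHIFT [10.7, 14.6, 45.5] rows>= 1.2
```

Call:
step_arm(
  rows=[
    [[0,0,0],[10.5,10,45.5],0.2],
    [[0,0,0],[10.5,10,45.5],0.2],
    [[0,0,0],[10.5,10,45.5],0.2],
    [[0,0,0],[10.5,10,45.5],0.2],
  ],
)

```text
time: 10.4
eef_pos: [0.6046, 0.2869, 0.1164]
tcp_rot: [0.706, -0.047, 0.045, -0.705]
contact_force: [0.2, 0.4, 0.7]
opening: 0.799
```

```bash
python3 g.py 604 290 8 -7.5
python3 - <<'E'
from plant import viewer
import cv2
p,d=viewer.read_camera("wrist"); cv2.imwrite("pics/w6.png",p[:,:,::-1])
E
```

```text
t 10.4 pos [604.6 286.9 116.4] jaw -7.5 q6 0.42 F [0.2 0.4 0.7] open 0.799
TURN [0.1, 0.0, -0.1] SHIFT [-0.7, 108.4, 3.2] rows>= 2.6
```

View pics/w6.png

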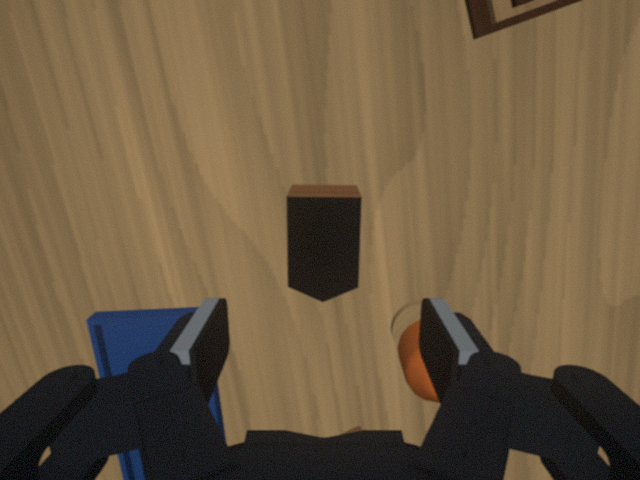

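House centred at (323,240) and square to the jaws; the orange tree stays about 50 mm clear of the right finger.

Call:
step_arm(
  rows=[
    [[0,0,0],[-0.5,40,3],0.2],
    [[0,0,0],[-0.5,80,3],0.2],
    [[0,0,0],[-0.5,108,3],0.2],
    [[0,0,0],[-0.5,108,3],0.2],
    [[0,0,0],[-0.5,108,3],0.2],
    [[0,0,0],[-0.5,108,3],1],
    [[0,0,0],[-0.5,108,3],1],
    [[0,0,0],[-0.5,108,3],1],
    [[0,0,0],[-0.5,108,3],1],
    [[0,0,0],[-0.5,108,3],1],
  ],
)

```text
time: 11.28
eef_pos: [0.6079, 0.2919, 0.0138]
tcp_rot: [-0.705, 0.044, -0.048, 0.706]
contact_force: [-1.1, -1.7, 7.0]
opening: 0.457
```

Call:
step_arm(
  rows=[
    [[0,0,0],[0,0,0],1],
    [[0,0,0],[0,0,0],1],
  ],
)

```text
time: 11.45
eef_pos: [0.6079, 0.2919, 0.0138]
tcp_rot: [-0.705, 0.044, -0.048, 0.706]
contact_force: [-0.2, -1.7, 6.6]
opening: 0.462
```

```bash
python3 g.py 480 -83 135 -9.5
```

```text
t 11.45 pos [607.9 291.9  13.8] jaw -7.5 q6 0.43 F [-0.2 -1.7  6.6] open 0.462
TURN [-0.1, 2.0, 0.3] SHIFT [-77.4, -122.4, -388.1] rows>= 9.9
```

Call:
step_arm(
  rows=[
    [[0,0,0],[0,-40,0],1],
    [[0,0,0],[0,-80,0],1],
    [[0,0,0],[0,-115,0],1],
    [[0,2,0],[-77,-122,-388],1],
    [[0,2,0],[-77,-122,-388],1],
    [[0,2,0],[-77,-122,-388],1],
    [[0,2,0],[-77,-122,-388],1],
    [[0,2,0],[-77,-122,-388],1],
    [[0,2,0],[-77,-122,-388],1],
    [[0,2,0],[-77,-122,-388],1],
  ],
)

```text
time: 12.28
eef_pos: [0.5111, 0.0136, 0.1309]
tcp_rot: [0.705, -0.057, 0.059, -0.705]
contact_force: [0.1, -0.5, -1.0]
opening: 0.461
```

Call:
step_arm(
  rows=[
    [[0,0,0],[0,0,0],1],
    [[0,0,0],[0,0,0],1],
  ],
)

```text
time: 12.45
eef_pos: [0.5117, 0.0132, 0.1309]
tcp_rot: [-0.705, 0.059, -0.06, 0.705]
contact_force: [0.5, 0.6, -0.3]
opening: 0.462
```

```bash
python3 g.py 480 -83 100 -9.5
```

```text
t 12.45 pos [511.7  13.2 130.9] jaw -9.7 q6 -0.0 F [ 0.5  0.6 -0.3] open 0.462
TURN [-0.0, -0.2, 0.1] SHIFT [-15.0, 30.9, -100.2] rows>= 2.5
```

Call:
step_arm(
  rows=[
    [[0,0,0],[-15,10,-100],1],
    [[0,0,0],[-15,10,-100],1],
    [[0,0,0],[-15,30,-100],1],
    [[0,0,0],[-15,30,-100],1],
    [[0,0,0],[-15,30,-100],1],
    [[0,0,0],[-15,30,-100],1],
  ],
)

```text
time: 12.95
eef_pos: [0.4814, -0.08, 0.1007]
tcp_rot: [-0.705, 0.058, -0.058, 0.705]
contact_force: [-0.3, 0.1, -0.3]
opening: 0.462
```

```bash
python3 g.py 480 -83 18 -9.5
python3 - <<'E'
from plant import viewer
import cv2
p,d=viewer.read_camera("wrist"); cv2.imwrite("pics/w7.png",p[:,:,::-1])
E
```

```text
t 12.95 pos [481.4 -80.  100.7] jaw -9.4 q6 -0.21 F [-0.3  0.1 -0.3] open 0.462
TURN [-0.0, 0.1, 0.1] SHIFT [-1.0, 82.6, -3.2] rows>= 2.0
```

View pics/w7.png

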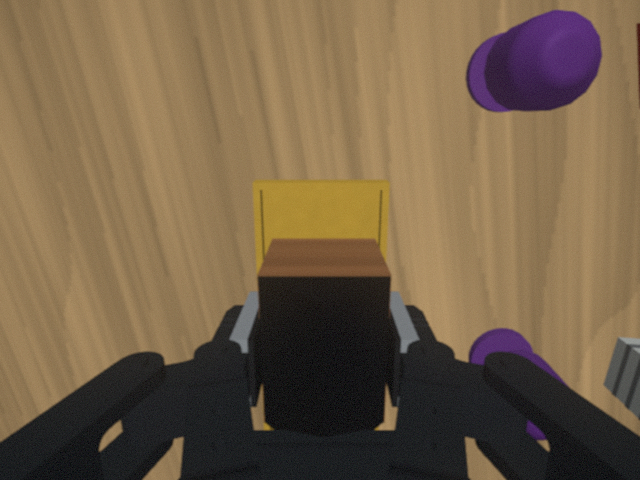

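Call:
step_arm(
  rows=[
    [[0,0,0],[-1,40,-2],1],
    [[0,0,0],[-1,70,-2],1],
    [[0,0,0],[-1,79,-2],1],
    [[0,0,0],[-1,82,-2],1],
    [[0,0,0],[-1,83,-2],1],
    [[0,0,0],[-1,83,-2],1],
    [[0,0,0],[-1,83,-2],1],
  ],
)

```text
time: 13.58
eef_pos: [0.4806, -0.0828, 0.0183]
tcp_rot: [0.705, -0.057, 0.059, -0.704]
contact_force: [-0.2, 0.2, -1.1]
opening: 0.463
```

```bash
python3 g.py 480 -81 18 -9.5
```

```text
t 13.5833 pos [480.6 -82.8  18.3] jaw -9.4 q6 -0.21 F [-0.2  0.2 -1.1] open 0.463
TURN [0.0, 0.1, 0.2] SHIFT [-0.9, 0.3, 1.6] rows>= 0.0
```

Down 1.5 mm more, release, retreat, then across to the red hall.

Call:
step_arm(
  rows=[
    [[0,0,0],[0,1.5,0],1],
    [[0,0,0],[0,1.5,0],1],
    [[0,0,0],[0,1.5,0],0.3],
    [[0,0,0],[0,1.5,0],0.3],
    [[0,0,0],[0,1.5,0],0.3],
    [[0,0,0],[0,-35,0],0.3],
    [[0,0,0],[0,-75,0],0.2],
    [[0,0,0],[0,-100,0],0.2],
    [[0,0,0],[0,-100,0],0.2],
    [[0,0,0],[0,-100,0],0.2],
  ],
)

```text
time: 14.42
eef_pos: [0.4806, -0.0834, 0.119]
tcp_rot: [0.705, -0.057, 0.06, -0.704]
contact_force: [0.4, 0.6, -0.8]
opening: 0.806
```

```bash
python3 g.py 686.5 -12 120 5
python3 - <<'E'
from plant import viewer
import cv2
p,d=viewer.read_camera("wrist"); cv2.imwrite("pics/w8.png",p[:,:,::-1])
E
```

```text
t 14.4167 pos [480.6 -83.4 119. ] jaw -9.5 q6 -0.21 F [ 0.4  0.6 -0.8] open 0.806
TURN [0.1, -14.5, 0.2] SHIFT [191.4, -0.3, 104.3] rows>= 5.2
```

View pics/w8.png

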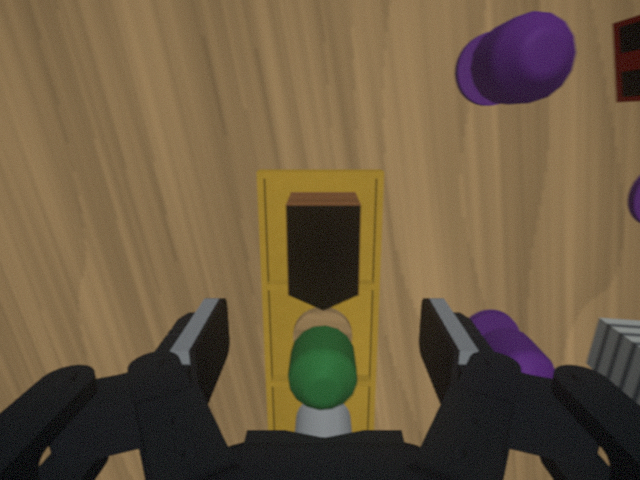

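House level in its compartment (323,240), all three of the yellow kit in place. Now the hall.

Call:
step_arm(
  rows=[
    [[0,-14.5,0],[191,0,104],0.1],
    [[0,-14.5,0],[191,0,104],0.1],
    [[0,-14.5,0],[191,0,104],0.1],
    [[0,-14.5,0],[191,0,104],0.1],
    [[0,-14.5,0],[191,0,104],0.1],
    [[0,-14.5,0],[191,0,104],0.1],
    [[0,-14.5,0],[191,0,104],0.1],
    [[0,-14.5,0],[191,0,104],0.1],
    [[0,-14.5,0],[191,0,104],0.1],
  ],
)

```text
time: 15.22
eef_pos: [0.6827, -0.012, 0.1153]
tcp_rot: [-0.706, -0.029, 0.032, 0.707]
contact_force: [-0.2, -0.2, -0.0]
opening: 0.902
```

```bash
python3 g.py 686.5 -12 6 5
python3 - <<'E'
from plant import viewer
import cv2
p,d=viewer.read_camera("wrist"); cv2.imwrite("pics/w9.png",p[:,:,::-1])
E
```

```text
t 15.2167 pos [682.7 -12.  115.3] jaw 5.0 q6 -0.25 F [-0.2 -0.2 -0. ] open 0.902
TURN [-0.0, 0.0, -0.2] SHIFT [4.3, 109.2, -0.4] rows>= 2.6
```

View pics/w9.png

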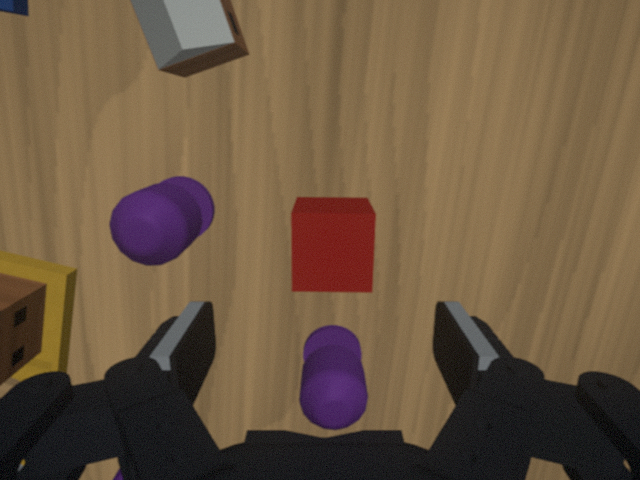

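Call:
step_arm(
  rows=[
    [[0,0,0],[3.5,40,0],0.1],
    [[0,0,0],[3.5,80,0],0.1],
    [[0,0,0],[3.5,108,0],0.1],
    [[0,0,0],[3.5,108,0],0.1],
    [[0,0,0],[3.5,108,0],0.1],
    [[0,0,0],[3.5,108,0],1],
    [[0,0,0],[3.5,108,0],1],
    [[0,0,0],[3.5,108,0],1],
    [[0,0,0],[3.5,108,0],1],
    [[0,0,0],[3.5,108,0],1],
  ],
)

```text
time: 16.1
eef_pos: [0.6905, -0.0119, 0.0129]
tcp_rot: [0.707, 0.033, -0.029, -0.706]
contact_force: [-1.1, -0.0, 6.4]
opening: 0.515
```

Call:
step_arm(
  rows=[
    [[0,0,0],[0,0,0],1],
    [[0,0,0],[0,0,0],1],
  ],
)

```text
time: 16.27
eef_pos: [0.6904, -0.0119, 0.0128]
tcp_rot: [0.707, 0.033, -0.029, -0.706]
contact_force: [-1.5, -1.0, 6.8]
opening: 0.51
```

```bash
python3 g.py 477.5 210 135 -4.5
```

```text
t 16.2667 pos [690.4 -11.9  12.8] jaw 5.0 q6 -0.25 F [-1.5 -1.   6.8] open 0.51
TURN [0.1, 9.5, 0.3] SHIFT [-192.1, -123.4, 239.6] rows>= 7.9
```

Call:
step_arm(
  rows=[
    [[0,0,0],[0,-40,0],1],
    [[0,0,0],[0,-80,0],1],
    [[0,0,0],[0,-118,0],1],
    [[0,9.5,0],[-192,-123,239.5],1],
    [[0,9.5,0],[-192,-123,239.5],1],
    [[0,9.5,0],[-192,-123,239.5],1],
    [[0,9.5,0],[-192,-123,239.5],1],
    [[0,9.5,0],[-192,-123,239.5],1],
    [[0,9.5,0],[-192,-123,239.5],1],
    [[0,9.5,0],[-192,-123,239.5],1],
  ],
)

```text
time: 17.1
eef_pos: [0.4852, 0.2005, 0.1326]
tcp_rot: [-0.706, 0.027, -0.028, 0.707]
contact_force: [0.4, 0.9, -0.4]
opening: 0.508
```

Call:
step_arm(
  rows=[
    [[0,0,0],[0,0,0],1],
    [[0,0,0],[0,0,0],1],
  ],
)

```text
time: 17.27
eef_pos: [0.4853, 0.2009, 0.1324]
tcp_rot: [-0.707, 0.026, -0.027, 0.707]
contact_force: [1.2, -0.6, -0.8]
opening: 0.509
```

```bash
python3 g.py 477.5 210 100 -4.5
```

```text
t 17.2667 pos [485.3 200.9 132.4] jaw -4.2 q6 0.27 F [ 1.2 -0.6 -0.8] open 0.509
TURN [-0.0, 0.3, 0.1] SHIFT [-8.5, 32.4, 8.5] rows>= 0.8
```

Call:
step_arm(
  rows=[
    [[0,0,0],[-8.5,30,8.5],1],
    [[0,0,0],[-8.5,60,8.5],1],
    [[0,0,0],[-8.5,95,8.5],1],
    [[0,0,0],[-8.5,108,8.5],1],
    [[0,0,0],[-8.5,113,8.5],1],
    [[0,0,0],[-8.5,114.5,8.5],1],
    [[0,0,0],[-8.5,114.5,8.5],1],
    [[0,0,0],[-8.5,114.5,8.5],1],
  ],
)

```text
time: 17.93
eef_pos: [0.4806, 0.2081, 0.0183]
tcp_rot: [-0.706, 0.027, -0.029, 0.707]
contact_force: [0.6, 0.2, -1.1]
opening: 0.511
```

```bash
python3 g.py 477.5 210 17 -4.5
```

```text
t 17.9333 pos [480.6 208.1  18.3] jaw -4.5 q6 0.29 F [ 0.6  0.2 -1.1] open 0.511
TURN [-0.0, -0.0, 0.2] SHIFT [-3.2, 1.3, 1.7] rows>= 0.1
```

Call:
step_arm(
  rows=[
    [[0,0,0],[-3,0,1.5],1],
    [[0,0,0],[-3,1.5,1.5],1],
    [[0,0,0],[-3,1.5,1.5],1],
    [[0,0,0],[-3,1.5,1.5],0.25],
    [[0,0,0],[-3,1.5,1.5],0.25],
    [[0,0,0],[-3,1.5,1.5],0.25],
    [[0,0,0],[-3,-35,1.5],0.2],
    [[0,0,0],[-3,-75,1.5],0.2],
    [[0,0,0],[-3,-110,1.5],0.2],
    [[0,0,0],[-3,-110,1.5],0.2],
  ],
)

```text
time: 18.77
eef_pos: [0.481, 0.2114, 0.1355]
tcp_rot: [-0.705, 0.022, -0.033, 0.708]
contact_force: [0.9, 0.9, 1.0]
opening: 0.799
```

Call:
step_arm(
  rows=[
    [[0,0,0],[0,0,0],0.2],
    [[0,0,0],[0,0,0],0.2],
  ],
)

```text
time: 18.93
eef_pos: [0.4755, 0.21, 0.1268]
tcp_rot: [0.707, -0.028, 0.027, -0.707]
contact_force: [-0.2, -1.1, 0.1]
opening: 0.798
```

```bash
python3 g.py 671 -199 135 -13.5
python3 - <<'E'
from plant import viewer
import cv2
p,d=viewer.read_camera("wrist"); cv2.imwrite("pics/w10.png",p[:,:,::-1])
E
```

```text
t 18.9333 pos [475.5 210.  126.8] jaw -4.5 q6 0.3 F [-0.2 -1.1  0.1] open 0.798
TURN [0.0, 9.0, -0.0] SHIFT [226.8, -8.2, -392.5] rows>= 10.9
```

View pics/w10.png

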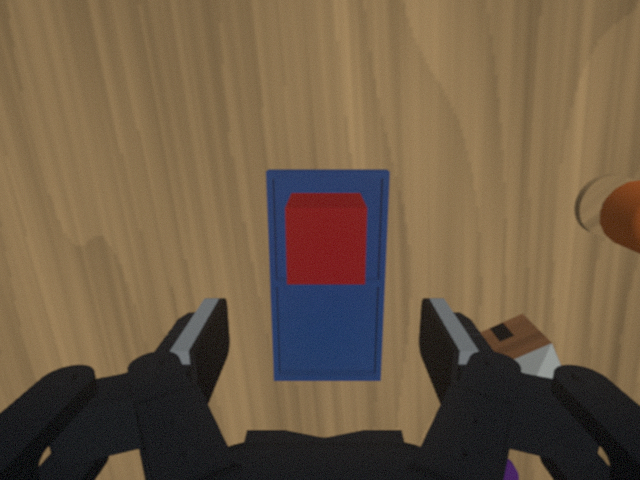

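Hall sits flat in its blue compartment (326,240). Now the tower, at a height of 135 over everything on the way.

Call:
step_arm(
  rows=[
    [[0,9,0],[227,-8,-392.5],0.15],
    [[0,9,0],[227,-8,-392.5],0.15],
    [[0,9,0],[227,-8,-392.5],0.15],
    [[0,9,0],[227,-8,-392.5],0.15],
    [[0,9,0],[227,-8,-392.5],0.15],
    [[0,9,0],[227,-8,-392.5],0.15],
    [[0,9,0],[227,-8,-392.5],0.15],
    [[0,9,0],[227,-8,-392.5],0.15],
    [[0,9,0],[227,-8,-392.5],0.15],
    [[0,9,0],[227,-8,-392.5],0.15],
  ],
)

```text
time: 19.82
eef_pos: [0.6549, -0.1672, 0.1315]
tcp_rot: [-0.702, 0.085, -0.081, 0.703]
contact_force: [0.2, 0.7, 1.1]
opening: 0.849
```

Call:
step_arm(
  rows=[
    [[0,0,0],[0,0,0],0.15],
    [[0,0,0],[0,0,0],0.15],
  ],
)

```text
time: 19.98
eef_pos: [0.6549, -0.1675, 0.1315]
tcp_rot: [-0.702, 0.086, -0.083, 0.703]
contact_force: [-0.6, 1.0, 0.4]
opening: 0.853
```

```bash
python3 g.py 671 -199 125 -13.5
```

```text
t 19.9833 pos [ 654.9 -167.5  131.5] jaw -13.7 q6 -0.16 F [-0.6  1.   0.4] open 0.853
TURN [-0.1, -0.2, -0.3] SHIFT [23.1, 6.4, -26.8] rows>= 0.9
```

Call:
step_arm(
  rows=[
    [[0,0,0],[23,6,-27],0.15],
    [[0,0,0],[23,6,-27],0.15],
    [[0,0,0],[23,6,-27],0.15],
  ],
)

```text
time: 20.23
eef_pos: [0.6706, -0.1964, 0.126]
tcp_rot: [-0.702, 0.085, -0.082, 0.703]
contact_force: [-0.3, 0.2, 0.0]
opening: 0.848
```

```bash
python3 g.py 671 -199 16 -13.5
python3 - <<'E'
from plant import viewer
import cv2
p,d=viewer.read_camera("wrist"); cv2.imwrite("pics/w11.png",p[:,:,::-1])
E
```

```text
t 20.2333 pos [ 670.6 -196.4  126. ] jaw -13.5 q6 -0.19 F [-0.3  0.2  0. ] open 0.848
TURN [-0.1, 0.0, -0.3] SHIFT [1.5, 110.0, -2.6] rows>= 2.6
```

View pics/w11.png

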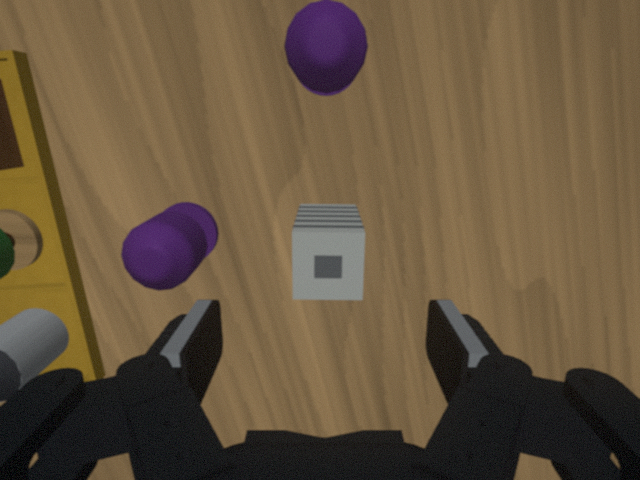

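Call:
step_arm(
  rows=[
    [[0,0,0],[0.5,40,-2],0.15],
    [[0,0,0],[0.5,80,-2],0.15],
    [[0,0,0],[0.5,108,-2],0.15],
    [[0,0,0],[0.5,108,-2],0.15],
    [[0,0,0],[0.5,108,-2],0.15],
    [[0,0,0],[0.5,108,-2],1],
    [[0,0,0],[0.5,108,-2],1],
    [[0,0,0],[0.5,108,-2],1],
    [[0,0,0],[0.5,108,-2],1],
    [[0,0,0],[0.5,108,-2],1],
  ],
)

```text
time: 21.12
eef_pos: [0.6738, -0.2, 0.0243]
tcp_rot: [0.703, -0.081, 0.085, -0.702]
contact_force: [-1.1, 1.7, 6.1]
opening: 0.42
```

Call:
step_arm(
  rows=[
    [[0,0,0],[0,0,0],1],
    [[0,0,0],[0,0,0],1],
  ],
)

```text
time: 21.28
eef_pos: [0.6738, -0.2, 0.0243]
tcp_rot: [0.703, -0.081, 0.085, -0.702]
contact_force: [-0.0, 0.3, 6.6]
opening: 0.417
```

```bash
python3 g.py 472 138 145 -4.5
```

```text
t 21.2833 pos [ 673.8 -200.    24.3] jaw -13.5 q6 -0.2 F [-0.   0.3  6.6] open 0.417
TURN [0.1, -9.0, 0.3] SHIFT [-274.5, -122.2, 281.6] rows>= 9.9
```

Call:
step_arm(
  rows=[
    [[0,0,0],[0,-40,0],1],
    [[0,0,0],[0,-80,0],1],
    [[0,0,0],[0,-118,0],1],
    [[0,-9,0],[-274.5,-122,281.5],1],
    [[0,-9,0],[-274.5,-122,281.5],1],
    [[0,-9,0],[-274.5,-122,281.5],1],
    [[0,-9,0],[-274.5,-122,281.5],1],
    [[0,-9,0],[-274.5,-122,281.5],1],
    [[0,-9,0],[-274.5,-122,281.5],1],
    [[0,-9,0],[-274.5,-122,281.5],1],
  ],
)

```text
time: 22.12
eef_pos: [0.5213, 0.0525, 0.1423]
tcp_rot: [-0.707, 0.027, -0.028, 0.707]
contact_force: [1.4, 2.2, -0.1]
opening: 0.421
```

Call:
step_arm(
  rows=[
    [[0,0,0],[0,0,0],1],
    [[0,0,0],[0,0,0],1],
  ],
)

```text
time: 22.28
eef_pos: [0.5215, 0.0529, 0.1422]
tcp_rot: [0.707, -0.026, 0.027, -0.707]
contact_force: [0.1, -0.6, -0.6]
opening: 0.413
```

```bash
python3 g.py 472 138 140 -4.5
```

```text
t 22.2833 pos [521.5  52.9 142.2] jaw -4.3 q6 -0.02 F [ 0.1 -0.6 -0.6] open 0.413
TURN [0.0, 0.2, 0.1] SHIFT [-55.7, 2.1, 81.2] rows>= 2.4
```

Call:
step_arm(
  rows=[
    [[0,0,0],[-56,2,81],1],
    [[0,0,0],[-56,2,81],1],
    [[0,0,0],[-56,2,81],1],
    [[0,0,0],[-56,40,81],1],
    [[0,0,0],[-56,80,81],1],
    [[0,0,0],[-56,100,81],1],
    [[0,0,0],[-56,100,81],1],
    [[0,0,0],[-56,100,81],1],
    [[0,0,0],[-56,100,81],1],
  ],
)

```text
time: 23.03
eef_pos: [0.4752, 0.1358, 0.0434]
tcp_rot: [-0.706, 0.027, -0.029, 0.707]
contact_force: [0.5, 0.3, 0.2]
opening: 0.418
```

```bash
python3 g.py 472 138 28.5 -4.5
```

```text
t 23.0333 pos [475.2 135.8  43.4] jaw -4.5 q6 0.15 F [0.5 0.3 0.2] open 0.418
TURN [-0.0, -0.0, 0.2] SHIFT [-3.4, 14.9, 2.0] rows>= 0.4
```

Call:
step_arm(
  rows=[
    [[0,0,0],[-3,8,1.5],1],
    [[0,0,0],[-3,13,1.5],1],
    [[0,0,0],[-3,15,1.5],1],
    [[0,0,0],[-3,15,1.5],1],
    [[0,0,0],[-3,15,1.5],1],
    [[0,0,0],[-3,15,1.5],1],
  ],
)

```text
time: 23.53
eef_pos: [0.4708, 0.138, 0.0282]
tcp_rot: [0.707, -0.027, 0.028, -0.707]
contact_force: [-3.6, -1.1, 6.7]
opening: 0.417
```

```bash
python3 g.py 472 138 28 -4.5
```

```text
t 23.5333 pos [470.8 138.   28.2] jaw -4.5 q6 0.16 F [-3.6 -1.1  6.7] open 0.417
TURN [0.0, 0.0, 0.0] SHIFT [1.2, 0.2, 0.1] rows>= 0.0
```

Touching the floor; release, back off upward.

Call:
step_arm(
  rows=[
    [[0,0,0],[0,0,0],0.3],
    [[0,0,0],[0,0,0],0.3],
    [[0,0,0],[0,0,0],0.3],
    [[0,0,0],[0,0,0],0.3],
    [[0,0,0],[0,-35,0],0.2],
    [[0,0,0],[0,-75,0],0.2],
    [[0,0,0],[0,-115,0],0.2],
    [[0,0,0],[0,-150,0],0.2],
    [[0,0,0],[0,-180,0],0.2],
    [[0,0,0],[0,-180,0],0.2],
  ],
)

```text
time: 24.37
eef_pos: [0.4742, 0.1384, 0.2146]
tcp_rot: [-0.706, 0.023, -0.033, 0.707]
contact_force: [0.4, 0.3, -0.4]
opening: 0.801
```

Run:
```python
from plant import ctrl,viewer
import cv2,numpy as np
p,d=viewer.read_camera("wrist"); cv2.imwrite("pics/w12.png",p[:,:,::-1])
for n in ("scene","top"):
    p,d=viewer.read_camera(n); cv2.imwrite(f"pics/{n}1.png",p[:,:,::-1]); np.savez(f"{n}1.npz",p=p,d=d,**viewer.calibration(n))
im=cv2.imread("pics/scene1.png")[130:320,120:510];cv2.imwrite("pics/scene1c.png",cv2.resize(im,None,fx=2,fy=2))
from h import *
for n in("scene0.npz","scene1.npz","top1.npz"):
    W,p,d=cloud(n)
    roi=(d>0)&(W[...,0]>.35)&(W[...,0]<.75)&(abs(W[...,1])<.55)
    m=(roi&(W[...,2]>.025)&(W[...,2]<.14)).astype(np.uint8)
    k,l,st,c=cv2.connectedComponentsWithStats(m)
    for i in range(1,k):
        if st[i,4]<60: continue
        Q=W[l==i];zt=np.percentile(Q[:,2],98);T=Q[Q[:,2]>zt-.006]
        print(n[:6],c[i].round(),(T.mean(0)*1000).round(0)[:2],'top',(zt*1000).round(0),p[l==i].mean(0).round())
```

```text
scene0 [150. 192.] [ 418. -473.] top 131.0 [137. 126. 122.]
scene0 [266. 247.] [ 584. -179.] top 65.0 [76. 42. 96.]
scene0 [340. 249.] [593.  -5.] top 65.0 [75. 43. 94.]
scene0 [388. 253.] [605. 102.] top 61.0 [146. 142. 135.]
scene0 [468. 253.] [606. 286.] top 60.0 [42. 35. 31.]
scene0 [300. 257.] [ 613. -100.] top 65.0 [45. 89. 52.]
scene0 [217. 258.] [ 611. -293.] top 60.0 [82. 83. 84.]
scene0 [437. 271.] [661. 208.] top 66.0 [144.  79.  41.]
scene0 [255. 277.] [ 672. -200.] top 73.0 [128. 130. 127.]
scene0 [339. 284.] [687. -13.] top 50.0 [126.  34.  30.]
scene0 [301. 286.] [696. -97.] top 66.0 [76. 42. 95.]
scene0 [570. 296.] [745. 528.] top 53.0 [102.  77.  56.]
scene1 [150. 192.] [ 418. -473.] top 131.0 [139. 128. 124.]
scene1 [397. 207.] [472. 137.] top 78.0 [122. 125. 122.]
scene1 [249. 209.] [ 460. -225.] top 64.0 [87. 87. 88.]
scene1 [277. 210.] [ 471. -156.] top 69.0 [45. 90. 51.]
scene1 [426. 211.] [478. 211.] top 54.0 [118.  32.  29.]
scene1 [306. 216.] [483. -85.] top 65.0 [46. 38. 31.]
scene1 [266. 247.] [ 583. -178.] top 66.0 [76. 42. 97.]
scene1 [340. 249.] [594.  -
[... 241 characters left out ...]
 78.  57.]
top1.n [ 33. 152.] [745. 523.] top 52.0 [123.  91.  59.]
top1.n [314. 166.] [693. -96.] top 65.0 [110.  70. 119.]
top1.n [164. 184.] [658. 210.] top 66.0 [173.  97.  25.]
top1.n [216. 213.] [600. 104.] top 60.0 [153. 149. 139.]
top1.n [269. 216.] [591.  -5.] top 66.0 [111.  71. 120.]
top1.n [355. 221.] [ 580. -177.] top 65.0 [114.  72. 124.]
top1.n [309. 271.] [480. -84.] top 64.0 [84. 68. 40.]
top1.n [170. 275.] [474. 195.] top 53.0 [140.  48.  42.]
top1.n [196. 277.] [470. 138.] top 77.0 [162. 163. 159.]
top1.n [345. 277.] [ 468. -154.] top 70.0 [ 82. 122.  56.]
top1.n [380. 282.] [ 456. -224.] top 65.0 [104.  93.  79.]
top1.n [511. 303.] [ 416. -471.] top 131.0 [171. 149. 138.]
```

View pics/scene1c.png

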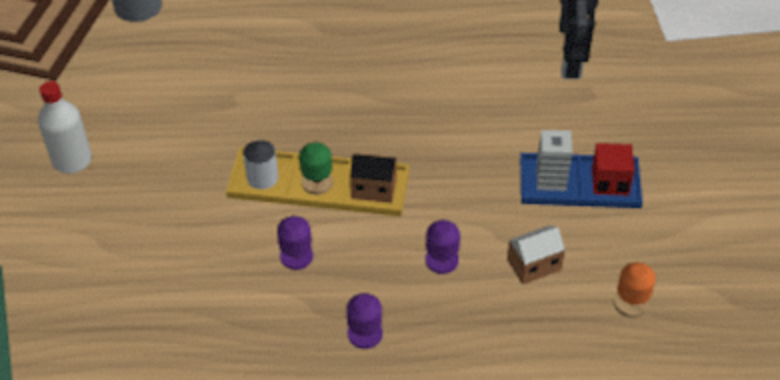

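View pics/w12.png

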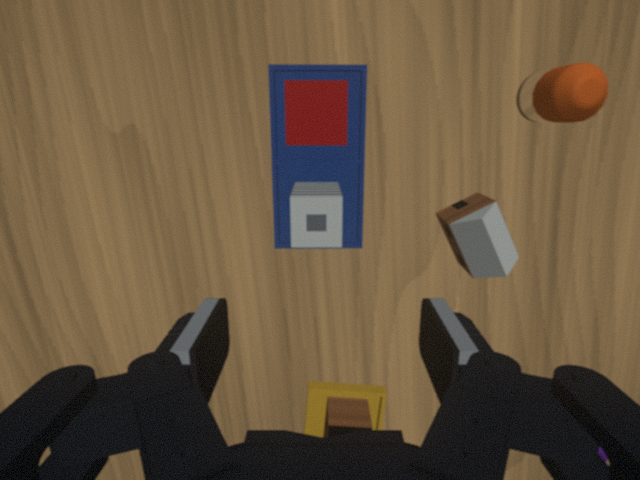

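Both trays are filled. Each piece's top reads 4–5 mm higher than it did on the table, which fits the tray floor, and the spares and bottle are where they were. Handing in.

```bash
python3 -c "
from plant import ctrl
print(ctrl.sign_off())"
```

```text
the job is handed in; nothing more can be done
None
```

I handed the job in at about 24.5 s of the allowed 122 s. The silo, green tree and black-roofed house stand in the yellow tray, and the tower and red hall in the blue tray, each in its own compartment.

**Pieces:** In the last pictures all five look upright. They sit within about 3 mm of their compartment centres, and their tops read 4–5 mm (±1 mm) higher than on the table, against a tray floor of 4 mm. The top camera gave one odd centre, y = 195 mm for the hall; its patch may take in points from elsewhere. The scene camera (y = 211 mm) and the wrist view both put the hall in its own compartment.

**Everything else:** The spares, the glue bottle and the purple trees measured within about 2 mm of their starting places. The gripper was empty and clear, about 0.2 m above the table.

**Forces:** While gripping, the wrist read about 5–7 N upward and the tool sat a few mm off its target. The highest readings were about 8 N, well below the limits.

No check failed, but the hand-in gives no verdict.

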